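Clip a sample slide down on the reading stage for a check, then free it

ROBOT

A 6-joint arm with a two-finger parallel gripper is mounted at the origin on a cart in front of the work surface, level with it; the furniture and walls round the work are solid. World frame = base frame: x ahead of the robot, y to its left, z up, the work surface at z = 0. Lengths are in m, angles in degrees, forces in N, time in s.
With the tool pointing down it reaches from about 0.375 to 0.925 m from the base axis. Payload 5.7 kg.
Tool frame: the origin (TCP) lies at the very end of the fingers, on their centre line; the grasp point (between the pads) lies 19 mm behind it; z points along the fingers, y is the line along which they close (so a half turn about z gives the same grasp; the last joint's range is limited). The gripper opens to 85 mm and grips with 20 to 120 N. Pads are 22 mm wide; open, the fingers measure 114 mm over their backs; the gripper's body (76 mm by 85 mm) begins 54 mm behind the grasp point. The pads swing forward as they close: fully open they stand 13 mm farther back than shut.
Start: joints at [58.149, 20.558, 86.54, -0, 72.909, -6.595], TCP at [0.256, 0.543, 0.231] pointing down, gripper open.
Joint ranges: [-170.27, 170.27], [-57.76, 135], [12.27, 136.19], [-55.21, 235.2], [11.17, 155.16], [-170.74, 170.74]. Speed limits (degrees/s): [136.94, 136.94, 180, 180, 180, 180].

INTERFACE

Orientations are given as a 3x3 rotation matrix whose columns are the frame's x, y, z axes.
In Python, from plant import bot gives the robot as it stands.
- The arm moves only by the tool play_rows, never from a script. Its arguments are lists of equal length, an entry for each row: "delta_pos": the shift along the tool's x, y, z scaled (see below), a list of three; "twist": the turn, a rotation vector about the tool's x, y, z scaled (see below), a list of three. A call has 1 to 20 rows; each row shifts and turns the commanded pose from where the row before left it, along the tool's axes as they then stand; what a row does not reach is not made up. The controller multiplies each number of a shift by 2.5 cm and each number of a turn by 0.1 rad. A row lasts 1/12 s, in which the tool goes at most 41.7 mm and 7.16 degrees, less where a joint would pass 70% of its speed; a pose out of reach is approached as far as the arm can. A call with a number of a shift or a turn outside -1 to 1 is refused whole. A call with a gripper value outside its range is refused whole. "gripper" is the gripper's target within -1 to 1 (fully open at 1, half-way at 0, shut at -1), set as the call begins (left out, the last holds). The fingers move at their own pace and stop on an object; "force" is the grip in N (left out, the last holds). Time passes only in rows, so rows that do not move let the fingers close. It gives the time, the measured TCP pose, the force, the opening and the grip force at its end, in the units of the state.
- bot.sense(): the state, without advancing time (a new reading comes with each control period).
- bot.get_image(name): name is "scene" or "side" or "wrist"; returns (picture, depth): 400x640x3 uint8, blue, green, red; 400x640 float32, m along the optical axis (not along the pixel's ray), 0 where there is no reading.
- bot.get_calibration(name): a dict with "fx", "fy", "cx", "cy" (pixels), "distortion" ([k1, k2, p1, p2, k3] as OpenCV has them; the pictures are not rectified), "R" (3x3) and "t" (3): a world point X has camera coordinates R X + t; the wrist camera has in their place "hand_eye" (4x4, takes a point from camera to tool coordinates, whose origin is the TCP and whose axes are the flange's). Camera axes: x right, y down, z forward; pixel columns grow to the right and rows downward; lengths in m; the calibration is good to about 2 mm. A picture is of the moment at which its call begins: read the wrist's pose just before it. get_calibration takes no time and is no camera call.
- bot.job_done(): hands the job in; it is judged then, once.
The state is a dict: "time_s": time; "qpos": joint angles; "joint_vel": joint speeds; "effort": joint torques, N m; "ee_pos": TCP position; "tcp_rot": TCP orientation; "wrist_force": force on the tool from outside, world axes, zero at the start; "moment": the same for the moment, N m; "width": finger opening in m; "gripper_force": force on a finger pad.
Only numpy, scipy, OpenCV 4.12 (cv2) and the standard library are available. Lean on these libraries where they do the work, as an engineer would, in place of code of your own. Each camera call takes 0.05 s, during which the arm holds its last target. There are 200 camera calls.

TASK

On the small reading stage, gently push the slide carrier along its channel until it is fully home against the end stop. Then swing the spring clip across so that its foot clamps the carrier, let go of it for about two seconds, and swing it all the way back to its parking pin, leaving the carrier home and the clip released. Each time the clip's foot crosses the carrier's edge, press the loose sleeve on its post down firmly enough that the foot is lifted clear and never scrapes; lower the foot softly, do not bend the clip too far, and leave the things around the stage alone.

Things in the scene. Friction and masses are not known exactly. Their poses are not given: they have to be found in the camera images.
- stage: Reading stage: flat black and aluminium plate fixed to the table, 20 mm high; origin under it on the table, x along the channel to the end stop, y left (clip side). Plate spans x -85..85, y -58..65 mm. Channel axis at y = -25: two low rails 3.5 mm high, 43 mm apart inside, x -20..50; end stop, face at x = 50, 8 mm high above the plate.
- slide: Slide carrier: loose white plate 84 (x) x 40 (y) x 6 mm, about 70 g, lying in the channel, x along the stage's x. Origin: centre of its underside. At its near end (x -42..-34) stands a cross rib 34 mm wide, top 14 mm above the underside: push on its outer face (x = -42) towards +x with about 5 to 12 N (20 N is too much).
- slide_mid (a point): Centre of the slide carrier's 6 mm plate. Fully home it lies at (8, -25, 23) mm in the stage's frame.
- slide_home (a point): The point fixed on the stage where slide_mid lies when the carrier is fully home, x axis as the stage's.
- pivot (a point): Axis of the clip's pivot screw, upright, at (10, 40) mm in the stage's frame, 30 mm above the table, fixed to the stage.
- clip_post (a point): Point on the axis of the clip's upright post, fixed to the leaf, 45 mm from the pivot, opposite the foot, at rest 52 mm above the table. A round steel sleeve, 16 mm thick and 34 mm long, rides on the post: grip this from above, in any direction. Its top stands 16 to 26 mm above the point; the post's 22 mm wide collar tops out 18 mm below it, nothing near is higher.
- clip_flex: Steel leaf with post and foot, rocking on a spring about the pivot (origin, 30 mm up); x to the foot, a flat pad 10 mm wide, 60 mm out. Down force on the sleeve: first 0 to 10 mm of free play (varies) at 1 to 2 N, then it bears on the leaf; 7.5 N balances the clamp, 11 to 13 N lifts the foot clear, over 15 N overbends it. Unlifted, the foot is 1.6 mm below the carrier's top and hits its side.
- clip_swing (a joint): Swing of the clip about the pivot screw, rad, clockwise from above. 0: at its parking pin, leaf along the stage's x, foot to +x and post to -x of the pivot. 1.4: end of travel, foot over the carrier. The foot crosses the carrier's left edge between 0.65 and 1.08; at 1.15 to 1.4 it stands well on the carrier. Friction holds it where it is left (about 1.5 N at the post).
- sample_tube: Bystander: capped sample tube, 17 x 92 mm, lying left of the stage. Origin: centre of its underside.
- plaster_carton: Bystander: small carton 60 x 98 x 41 mm, left of the stage. Origin: centre of its underside.
- swab_pack: Bystander: flat swab pack 22 x 165 x 8 mm, left of the stage. Origin: centre of its underside.
Mind the look-alikes: they are no part of the job. What is shaped like the stage but blue is not meant. Of the things that look like the slide, the smaller one is meant.

How it is judged:
By the outcome, as a careful person would: the job done as asked, in the order asked, and still so for the second after the job is handed in, with the robot touching nothing.
It also fails if it takes over 72 s, if anything falls off the work surface, if the arm or the gripper's body presses on something with over 40 N, if the wrist force passes 120 N, or if a joint passes its speed limit or range.

## Working session

There is one attempt and no reset: what is moved stays moved. The work goes in short steps, Python scripts to look and compute and a tool call to move; the robot and the scene stay as the last step left them, time stands still between calls to the robot, and variables do not carry over. Pictures are saved under pics/ and viewed, at most 10 in all, crops included, and the job is handed in when it is done.

Besides the shell and the picture viewer there is one more tool, called after "Call:" by a JSON object that holds its "fn" and its "kwargs". play_rows: Moves the arm, as the interface text tells. Its arguments: {"type":"object","properties":{"delta_pos":{"type":"array","items":{"type":"array","items":{"type":"number"}}},"twist":{"type":"array","items":{"type":"array","items":{"type":"number"}}},"gripper":{"type":"number"},"force":{"type":"number"}},"required":["delta_pos","twist"]}

```bash
mkdir -p pics; ls; python3 - <<'E'
from plant import bot
import cv2,numpy as np
s=bot.sense();print(s)
for n in("scene","side"):
    im,d=bot.get_image(n);cv2.imwrite(f"pics/{n}0.png",im);np.save(f"{n}0.npy",d);np.save(f"{n}0im.npy",im)
    print(n,bot.get_calibration(n))
print(bot.get_calibration("wrist"))
E
```

```text
pics
{'time_s': 0.0, 'qpos': array([ 5.81475467e+01,  2.06002769e+01,  8.65986183e+01,  1.34246648e-03,
        7.29059506e+01, -6.59386200e+00]), 'joint_vel': array([-0.0862589 ,  0.01287551, -0.08596   , -0.00635856,  0.11995013,
       -0.03792959]), 'effort': array([ 3.49425036e-04, -5.27631462e+01, -2.78619146e+01, -4.53304838e-04,
        1.36569116e-02, -1.39809393e-05]), 'ee_pos': array([0.25566322, 0.54207502, 0.23043167]), 'tcp_rot': array([[-9.04388111e-01,  4.26709708e-01, -9.84723975e-04],
       [ 4.26710781e-01,  9.04386826e-01, -1.54251855e-03],
       [ 2.32363748e-04, -1.81522778e-03, -9.99998325e-01]]), 'wrist_force': array([-0.91282302, -0.39244956,  0.23996209]), 'moment': array([-0.00140466, -0.0205444 , -0.0454144 ]), 'gripper_force': 0.0, 'width': 0.08546675856170333}
scene {'fx': 502.1917448822679, 'fy': 502.1917448822679, 'cx': 319.8010693045562, 'cy': 199.4093476567199, 'distortion': array([-0.08053252,  0.        ,  0.        ,  0.        ,  0.        ]), 'R': array([[ 0.84500284, -0.53462458,  0.0121143 ],
       [-0.37325017, -0.60586195, -0.70257783],
 
[... 334 characters left out ...]
00907329],
       [-0.01369551, -0.61325059, -0.78976968],
       [ 0.00284329,  0.78981668, -0.61333639]]), 't': array([-0.55448948,  0.21856426,  1.03271788])}
{'fx': 303.7501735778975, 'fy': 303.7501735778975, 'cx': 320.41923975750694, 'cy': 199.8267912058174, 'distortion': array([0.00062559, 0.        , 0.        , 0.        , 0.        ]), 'hand_eye': array([[ 5.30144602e-04, -9.60008723e-01, -2.79969588e-01,
         7.08739334e-02],
       [ 9.99999784e-01,  6.18025972e-04, -2.25616778e-04,
         6.63059019e-04],
       [ 3.89622552e-04, -2.79969407e-01,  9.60008843e-01,
        -1.42624583e-01],
       [ 0.00000000e+00,  0.00000000e+00,  0.00000000e+00,
         1.00000000e+00]])}
```

View pics/scene0.png

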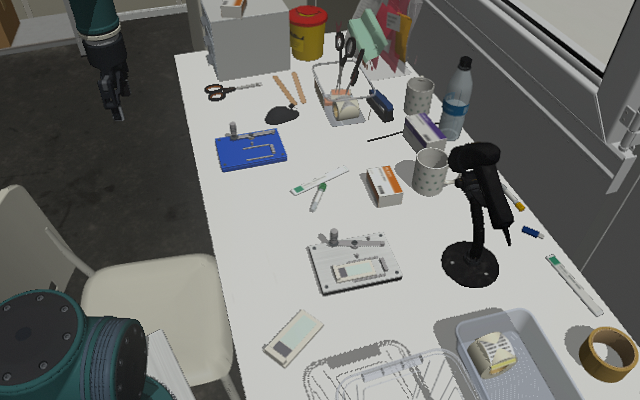

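View pics/side0.png

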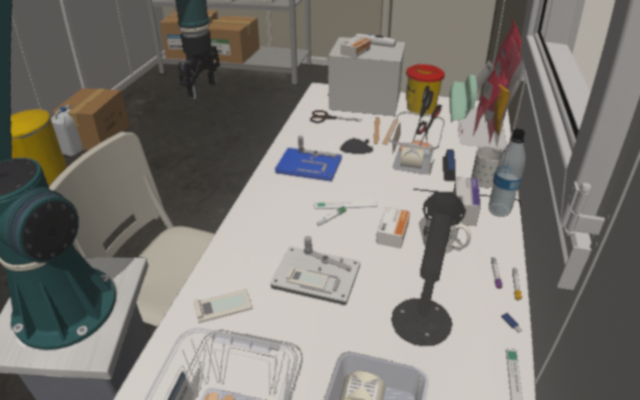

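The scene view shows two stages. The blue one at (250,150) is the look-alike, and the black and aluminium one at (355,262) is meant. There are two slides: a larger one loose on the table at (293,337), and a smaller one in the channel at (360,268), which is the one meant. I'll confirm this in a crop and measure the stage.

```bash
cat > h.py <<'E'
from plant import bot
import cv2,numpy as np
def cam(n,s=None):
    c=bot.get_calibration(n);K=np.array([[c['fx'],0,c['cx']],[0,c['fy'],c['cy']],[0,0,1]])
    if n=="wrist":
        T=np.eye(4);T[:3,:3]=s['tcp_rot'];T[:3,3]=s['ee_pos'];T=T@c['hand_eye'];R=T[:3,:3].T;t=-R@T[:3,3]
    else:R,t=np.array(c['R']),np.array(c['t'])
    return K,np.array(c['distortion']),R,t
def ray(C,uv):
    K,D,R,t=C;p=cv2.undistortPoints(np.float64(uv).reshape(-1,1,2),K,D).reshape(-1,2)
    return -R.T@t,np.c_[p,np.ones(len(p))]@R
def onplane(C,uv,z):
    o,d=ray(C,uv);return o+d*((z-o[2])/d[:,2])[:,None]
def cloud(C,dep):
    h,w=dep.shape;u,v=np.meshgrid(np.arange(w),np.arange(h));o,d=ray(C,np.c_[u.ravel(),v.ravel()])
    return (o+d*dep.ravel()[:,None]).reshape(h,w,3)
def proj(C,X):
    K,D,R,t=C;return cv2.projectPoints(np.float64(X).reshape(-1,1,3),R,t,K,D)[0].reshape(-1,2)
E
python3 - <<'E'
from h import *
for n,(a,b,c,e) in {"scene":(285,220,420,305),"side":(255,225,375,315)}.items():
    im=np.load(f"{n}0im.npy");d=np.load(f"{n}0.npy");C=cam(n);P=cloud(C,d)
    if n=="scene":cv2.imwrite("pics/crop.png",cv2.resize(im[b:e,a:c],None,fx=5.5,fy=5.5,interpolation=cv2.INTER_CUBIC))
    z=P[...,2];m=np.zeros(z.shape,np.uint8);m[b:e,a:c]=(z[b:e,a:c]>.012)&(z[b:e,a:c]<.035)
    k,l,st,_=cv2.connectedComponentsWithStats(m);i=1+st[1:,4].argmax();q=P[l==i]
    r=cv2.minAreaRect(np.float32(q[:,:2]*1000));print(n,len(q),np.median(q[:,2]),r,cv2.boxPoints(r).round(0).tolist())
    h=P[b:e,a:c].reshape(-1,3);h=h[(h[:,2]>.055)&(h[:,2]<.09)];print("post",len(h),h.mean(0) if len(h) else '',h[:,2].max() if len(h) else '')
E
```

```text
scene 3887 0.01952550696784494 ((551.178955078125, 86.11341857910156), (127.17030334472656, 171.26087951660156), 71.9835205078125) [[450.0, 52.0], [613.0, -1.0], [652.0, 120.0], [489.0, 173.0]]
post 68 [0.53207354 0.13976978 0.06518308] 0.07321366049677547
side 3287 0.02186427734834062 ((552.7925415039062, 84.96292114257812), (128.44595336914062, 172.20468139648438), 72.7083511352539) [[451.0, 49.0], [616.0, -2.0], [654.0, 121.0], [490.0, 172.0]]
post 62 [0.53632947 0.13698351 0.0672734 ] 0.07477822668210443
```

View pics/crop.png

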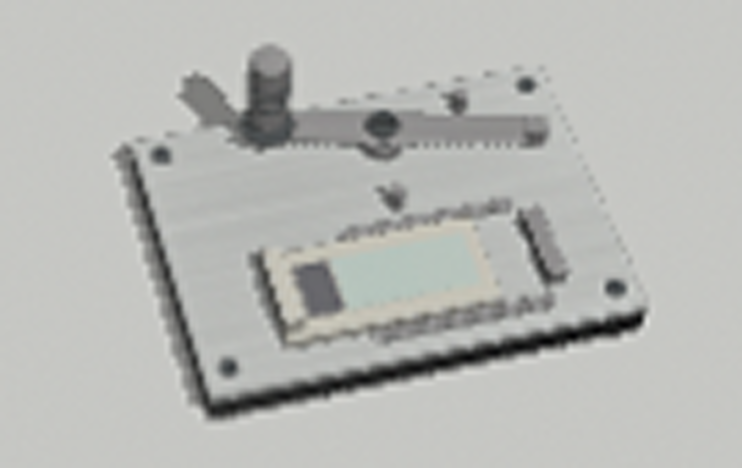

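The crop confirms the target: the aluminium plate with a black edge, and the smaller carrier in its channel. The sleeve top is at crop (270,55), the leaf runs from there to the foot at (535,130), and the end stop is at (545,245). The clip's leaf looks turned slightly clockwise of parked. I'm moving above the stage for a closer look, with the gripper closed.

Call:
{"fn": "play_rows", "kwargs": {"delta_pos": [[0,0,0],[0,0,0],[-0.89,-0.78,0.18],[-0.89,-0.78,0.18],[-0.89,-0.78,0.18],[-0.89,-0.78,0.18],[-0.89,-0.78,0.18],[-0.89,-0.78,0.18],[-0.89,-0.78,0.18],[-0.89,-0.78,0.18],[-0.89,-0.78,0.18],[-0.89,-0.78,0.18],[-0.89,-0.78,0.18],[-0.89,-0.78,0.18],[-0.89,-0.78,0.18],[-0.89,-0.78,0.18],[-0.89,-0.78,0.18],[-0.89,-0.78,0.18],[-0.89,-0.78,0.18],[-0.89,-0.78,0.18]], "twist": [[0,0,-0.67],[0,0,-0.67],[0,0,0],[0,0,0],[0,0,0],[0,0,0],[0,0,0],[0,0,0],[0,0,0],[0,0,0],[0,0,0],[0,0,0],[0,0,0],[0,0,0],[0,0,0],[0,0,0],[0,0,0],[0,0,0],[0,0,0],[0,0,0]], "gripper": -1, "force": 40}}

```text
time_s: 1.77
ee_pos: [0.532, 0.0856, 0.1498]
tcp_rot: [[-0.953, 0.302, -0.001], [0.302, 0.953, -0.0], [0.001, -0.0, -1.0]]
wrist_force: [0.4, 1.0, -1.1]
width: -0.0001
gripper_force: 0.0
```

Call:
{"fn": "play_rows", "kwargs": {"delta_pos": [[0,0,0],[0,0,0],[0,0,0]], "twist": [[0,0,0],[0,0,0],[0,0,0]]}}

```text
time_s: 2.02
ee_pos: [0.531, 0.0872, 0.1499]
tcp_rot: [[-0.953, 0.303, -0.002], [0.303, 0.953, 0.0], [0.002, -0.0, -1.0]]
wrist_force: [0.4, 0.4, -0.7]
width: -0.0001
gripper_force: 0.0
```

```bash
python3 - <<'E'
from h import *
import pickle
s=bot.sense();print(s['time_s'],s['ee_pos'],s['tcp_rot'],s['wrist_force'],s['width'])
im,d=bot.get_image("wrist");cv2.imwrite("pics/w1.png",im);pickle.dump((s,im,d),open("w1.pkl","wb"))
P=cloud(cam("wrist",s),d);z=P[...,2]
m=((z>.015)&(z<.025)).astype(np.uint8);k,l,st,_=cv2.connectedComponentsWithStats(m);i=1+st[1:,4].argmax();q=P[l==i]
r=cv2.minAreaRect(np.float32(q[:,:2]*1000));print(len(q),np.median(q[:,2]),r,st[i])
E
```

```text
2.0167 [0.53102099 0.0872387  0.14993421] [[-9.53068471e-01  3.02750889e-01 -1.54545199e-03]
 [ 3.02750803e-01  9.53069706e-01  2.94362724e-04]
 [ 1.56204205e-03 -1.87339000e-04 -9.99998762e-01]] [ 0.38303119  0.42317305 -0.66810572] -9.416257616078241e-05
11707 0.020032185495766852 ((550.7316284179688, 87.1080551147461), (123.7259521484375, 166.87591552734375), 72.32066345214844) [  257   119   141   170 11707]
```

View pics/w1.png

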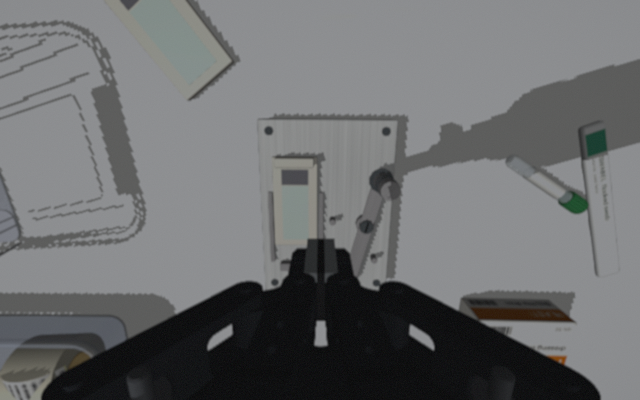

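The wrist view shows the stage at (330,200). The carrier has its rib end at (295,160), the sleeve top is at (380,178), the pivot at (366,225), and the two pins at (335,218) and (376,257). The leaf is tilted, so the clip is not quite parked. Next I'll express everything in the stage frame.

```bash
cat >> h.py <<'E'
YAW=np.deg2rad(-17.7);XH=np.array([np.cos(YAW),np.sin(YAW)]);YH=np.array([-XH[1],XH[0]])
def ls(q): return np.c_[q[...,:2].reshape(-1,2)@XH*1e3,q[...,:2].reshape(-1,2)@YH*1e3,q[...,2].ravel()*1e3]
E
python3 - <<'E'
from h import *
import pickle
def rng(n,q): print(n,len(q),np.percentile(q,[1,50,99],axis=0).round(1).tolist())
s,im,d=pickle.load(open("w1.pkl","rb"))
v=[("wrist",cam("wrist",s),im,d)]+[(n,cam(n),np.load(f"{n}0im.npy"),np.load(f"{n}0.npy")) for n in("scene","side")]
for n,C,im,d in v:
    Q=ls(cloud(C,d))-[500,246.4,0]
    box=lambda z0,z1,x0,x1,y0,y1:Q[(Q[:,2]>z0)&(Q[:,2]<z1)&(Q[:,0]>x0)&(Q[:,0]<x1)&(Q[:,1]>y0)&(Q[:,1]<y1)]
    print(n);rng("plate",box(17,22,-100,100,-70,75))
    rng("slide",box(24.5,27.5,-80,60,-50,5));rng("rib",box(32,37,-80,0,-50,5));rng("post",box(62,85,-70,20,15,110))
    rng("sleevetop",(lambda b:b[b[:,2]>b[:,2].max()-2.5])(box(62,85,-70,20,15,110)))
    rng("leaf",box(28,40,-25,90,15,70));rng("carton",box(36,46,-100,200,90,250));rng("tall60+",box(55,300,-120,120,95,220))
E
```

```text
wrist
plate 12791 [[-85.1, -56.5, 18.3], [-40.3, 15.7, 20.0], [76.3, 64.4, 21.6]]
slide 3283 [[-47.9, -44.6, 24.6], [-9.9, -25.4, 26.2], [30.6, -5.3, 27.4]]
rib 363 [[-53.3, -41.1, 32.4], [-49.8, -24.0, 34.0], [-45.5, -7.7, 35.5]]
post 377 [[-41.8, 43.8, 63.0], [-34.7, 50.6, 70.3], [-26.7, 58.7, 71.9]]
sleevetop 210 [[-41.0, 44.5, 70.2], [-34.1, 51.2, 70.7], [-27.5, 58.4, 72.0]]
leaf 1129 [[-23.3, 27.9, 29.3], [12.1, 39.6, 31.2], [57.0, 52.0, 34.9]]
carton 2323 [[103.7, 158.0, 36.4], [116.8, 218.1, 40.7], [149.6, 248.2, 42.2]]Traceback (most recent call last):
  File "<stdin>", line 12, in <module>
  File "<stdin>", line 3, in rng
    return _quantile_unchecked(
        a, q, axis, out, overwrite_input, method, keepdims, weights)
    return _ureduce(a,
                    func=_quantile_ureduce_func,
    ...<5 lines>...
                    overwrite_input=overwrite_input,
                    method=method)
    r = func(a, **kwargs)
    result = _quantile(arr,
                       quantiles=q,
    ...<2 lines>...
                       out=out,
                       weights=wgt)
    slices_having_nans = np.isnan(arr[-1, ...])
                                  ~~~^^^^^^^^^
IndexError: index -1 is out of bounds for axis 0 with size 0
```

Call:
{"fn": "play_rows", "kwargs": {"delta_pos": [[0.376,-0.154,0.48],[0.376,-0.154,0.48],[0.376,-0.154,0.48],[0.376,-0.154,0.48],[0.376,-0.154,0.48],[0.376,-0.154,0.48],[0,0,0.5],[0,0,0.5],[0,0,0.5],[0,0,0.3],[0,0,0.26],[0,0,0],[0,0,0],[0,0,0]], "twist": [[0,0,0],[0,0,0],[0,0,0],[0,0,0],[0,0,0],[0,0,0],[0,0,0],[0,0,0],[0,0,0],[0,0,0],[0,0,0],[0,0,0],[0,0,0],[0,0,0]]}}

```text
time_s: 3.23
ee_pos: [0.4714, 0.0823, 0.0272]
tcp_rot: [[-0.953, 0.302, 0.001], [0.302, 0.953, -0.0], [-0.001, 0.0, -1.0]]
wrist_force: [0.2, -0.4, -0.8]
width: -0.0
gripper_force: 0.0
```

```bash
cat > st.py <<'E'
from h import *
s=bot.sense();p=ls(s['ee_pos'])[0]-[500,246.4,0];f=s['wrist_force'];print(s['time_s'],p.round(2),'F',(f[:2]@XH).round(2),(f[:2]@YH).round(2),f[2].round(2),'w',s['width'])
E
python3 st.py
```

```text
3.2333 [-75.95 -24.71  27.23] F 0.28 -0.28 -0.8 w -8.04988103181636e-06
```

Call:
{"fn": "play_rows", "kwargs": {"delta_pos": [[-0.1,0,0],[-0.1,0,0],[-0.1,0,0],[-0.08,0,0],[-0.06,0,0],[-0.06,0,0],[-0.06,0,0],[-0.06,0,0],[-0.06,0,0],[-0.06,0,0],[-0.06,0,0],[-0.06,0,0],[-0.06,0,0],[-0.06,0,0],[-0.06,0,0],[-0.06,0,0]], "twist": [[0,0,0],[0,0,0],[0,0,0],[0,0,0],[0,0,0],[0,0,0],[0,0,0],[0,0,0],[0,0,0],[0,0,0],[0,0,0],[0,0,0],[0,0,0],[0,0,0],[0,0,0],[0,0,0]]}}

```text
time_s: 4.57
ee_pos: [0.4974, 0.0737, 0.0268]
tcp_rot: [[-0.953, 0.302, -0.0], [0.302, 0.953, -0.0], [0.0, -0.0, -1.0]]
wrist_force: [-0.2, 0.9, -0.2]
width: 0.0002
gripper_force: 0.2
```

```bash
python3 st.py
```

```text
4.5667 [-48.57 -24.98  26.77] F -0.5 0.76 -0.24 w 0.0002482272638215139
```

Call:
{"fn": "play_rows", "kwargs": {"delta_pos": [[-0.02,0,0],[-0.02,0,0],[-0.02,0,0],[-0.02,0,0],[0,0,0]], "twist": [[0,0,0],[0,0,0],[0,0,0],[0,0,0],[0,0,0]]}}

```text
time_s: 4.98
ee_pos: [0.4992, 0.0731, 0.0268]
tcp_rot: [[-0.953, 0.302, 0.0], [0.302, 0.953, -0.0], [-0.0, -0.0, -1.0]]
wrist_force: [0.0, 0.3, -0.7]
width: -0.0001
gripper_force: 0.2
```

Call:
{"fn": "play_rows", "kwargs": {"delta_pos": [[-0.02,0,0],[-0.02,0,0],[0,0,0]], "twist": [[0,0,0],[0,0,0],[0,0,0]]}}

```text
time_s: 5.23
ee_pos: [0.5001, 0.0729, 0.0268]
tcp_rot: [[-0.953, 0.302, -0.0], [0.302, 0.953, -0.0], [0.0, -0.0, -1.0]]
wrist_force: [0.0, -0.8, 0.1]
width: 0.0
gripper_force: 0.5
```

Call:
{"fn": "play_rows", "kwargs": {"delta_pos": [[-0.02,0,0],[0,0,0]], "twist": [[0,0,0],[0,0,0]]}}

```text
time_s: 5.4
ee_pos: [0.5001, 0.0728, 0.0267]
tcp_rot: [[-0.953, 0.302, -0.001], [0.302, 0.953, 0.0], [0.001, -0.0, -1.0]]
wrist_force: [-1.5, 0.9, 1.5]
width: -0.0001
gripper_force: 1.2
```

Call:
{"fn": "play_rows", "kwargs": {"delta_pos": [[-0.02,0,0],[0,0,0]], "twist": [[0,0,0],[0,0,0]]}}

```text
time_s: 5.57
ee_pos: [0.5001, 0.0727, 0.0267]
tcp_rot: [[-0.953, 0.302, -0.002], [0.302, 0.953, 0.0], [0.002, -0.0, -1.0]]
wrist_force: [-3.8, 2.0, 2.6]
width: -0.0002
gripper_force: 2.2
```

Call:
{"fn": "play_rows", "kwargs": {"delta_pos": [[-0.02,0,0],[0,0,0]], "twist": [[0,0,0],[0,0,0]]}}

```text
time_s: 5.73
ee_pos: [0.5001, 0.0727, 0.0266]
tcp_rot: [[-0.953, 0.302, -0.003], [0.302, 0.953, 0.0], [0.003, -0.0, -1.0]]
wrist_force: [-5.4, 3.2, 3.9]
width: 0.0
gripper_force: 2.8
```

Call:
{"fn": "play_rows", "kwargs": {"delta_pos": [[-0.02,0,0],[0,0,0],[0,0,0]], "twist": [[0,0,0],[0,0,0],[0,0,0]]}}

```text
time_s: 5.98
ee_pos: [0.5001, 0.0726, 0.0266]
tcp_rot: [[-0.953, 0.302, -0.003], [0.302, 0.953, 0.0], [0.003, -0.001, -1.0]]
wrist_force: [-6.1, 3.2, 4.4]
width: 0.0001
gripper_force: 3.3
```

```bash
python3 st.py
```

```text
5.9833 [-45.66 -25.15  26.57] F -6.73 1.18 4.39 w 5.4453410376628806e-05
```

Call:
{"fn": "play_rows", "kwargs": {"delta_pos": [[0.03,0,0],[0.03,0,0],[0.03,0,0],[0.03,0,0],[0.18,0,0],[0.18,0,0],[0.2,0,0],[0.2,0,0],[0,0,-0.8],[0,0,-0.8],[0,0,-0.8],[0,0,-0.8],[0,0,-0.8],[-0.252,0.612,-0.3],[-0.252,0.612,0],[-0.252,0.612,0],[-0.252,0.612,0],[-0.252,0.612,0],[0,0,0],[0,0,0]], "twist": [[0,0,0],[0,0,0],[0,0,0],[0,0,0],[0,0,0],[0,0,0],[0,0,0],[0,0,0],[0,0,0],[0,0,0],[0,0,0],[0,0,0],[0,0,0],[0,0,0],[0,0,0],[0,0,0],[0,0,0],[0,0,0],[0,0,0],[0,0,0]]}}

```text
time_s: 7.65
ee_pos: [0.5339, 0.1427, 0.1341]
tcp_rot: [[-0.954, 0.301, -0.0], [0.301, 0.954, -0.0], [0.0, -0.0, -1.0]]
wrist_force: [-0.5, -0.3, -0.0]
width: 0.0
gripper_force: 0.0
```

Call:
{"fn": "play_rows", "kwargs": {"delta_pos": [[0,0,0],[0,0,0],[0,0,0],[0,0,0]], "twist": [[0,0,0],[0,0,0],[0,0,0],[0,0,0]], "gripper": -0.2}}

```text
time_s: 7.98
ee_pos: [0.5337, 0.1418, 0.1343]
tcp_rot: [[-0.953, 0.303, -0.0], [0.303, 0.953, -0.0], [0.0, -0.0, -1.0]]
wrist_force: [0.1, -0.6, -0.3]
width: 0.0337
gripper_force: 0.0
```

```bash
python3 st.py; cat > look.py <<'E'
from h import *
import sys
def rng(n,q): print(n,len(q),np.percentile(q,[2,50,98],axis=0).round(1).tolist() if len(q) else '')
s=bot.sense();im,d=bot.get_image("wrist");cv2.imwrite(f"pics/{sys.argv[1]}.png",im)
Q=ls(cloud(cam("wrist",s),d))-[500,246.4,0]
box=lambda z0,z1,x0,x1,y0,y1:Q[(Q[:,2]>z0)&(Q[:,2]<z1)&(Q[:,0]>x0)&(Q[:,0]<x1)&(Q[:,1]>y0)&(Q[:,1]<y1)]
rng("plate",box(17,22,-100,100,-70,75))
rng("slide",box(24.5,27.5,-80,60,-50,5));rng("rib",box(32,37,-80,0,-50,5));rng("stop",box(26,30,45,62,-50,5))
b=box(62,80,-75,35,25,110)
rng("sleevetop",b[b[:,2]>np.percentile(b[:,2],95)-1.5] if len(b) else b);rng("leaf",box(28,40,-25,90,15,70))
E
python3 look.py w2
```

```text
7.9833 [-34.71  50.93 134.31] F 0.3 -0.51 -0.28 w 0.03371409719049359
plate 13929 [[-84.1, -55.1, 18.6], [-44.1, 17.7, 20.0], [77.4, 64.1, 21.4]]
slide 2977 [[-31.9, -43.6, 24.8], [4.9, -26.1, 26.2], [46.5, -4.7, 27.4]]
rib 385 [[-34.8, -40.2, 32.4], [-31.1, -24.3, 33.9], [-27.2, -7.7, 35.2]]
stop 102 [[45.4, -42.8, 26.1], [49.4, -35.5, 27.3], [54.0, -29.0, 29.4]]
sleevetop 252 [[-40.9, 45.4, 70.1], [-34.8, 51.9, 70.8], [-27.3, 58.4, 71.9]]
leaf 1304 [[-13.8, 22.7, 29.7], [26.0, 36.8, 31.3], [68.6, 50.3, 34.5]]
```

Carrier is home: the rib face is at about -34.5, as it should be. Next I'll descend over the sleeve and grip it.

Call:
{"fn": "play_rows", "kwargs": {"delta_pos": [[0,0.03,0.6],[0,0,0.6],[0,0,0.6],[0,0,0.6],[0,0,0.5],[0,0,0.35],[0,0,0.2],[0,0,0.12],[0,0,0],[0,0,0]], "twist": [[0,0,0],[0,0,0],[0,0,0],[0,0,0],[0,0,0],[0,0,0],[0,0,0],[0,0,0],[0,0,0],[0,0,0]]}}

```text
time_s: 8.87
ee_pos: [0.5347, 0.143, 0.0454]
tcp_rot: [[-0.953, 0.302, 0.001], [0.302, 0.953, 0.0], [-0.0, 0.0, -1.0]]
wrist_force: [0.2, -0.0, 0.0]
width: 0.0341
gripper_force: 0.0
```

Call:
{"fn": "play_rows", "kwargs": {"delta_pos": [[0,0,0],[0,0,0],[0,0,0],[0,0,0],[0,0,0],[0,0,0]], "twist": [[0,0,0],[0,0,0],[0,0,0],[0,0,0],[0,0,0],[0,0,0]], "gripper": -1, "force": 40}}

```text
time_s: 9.37
ee_pos: [0.5349, 0.143, 0.0453]
tcp_rot: [[-0.953, 0.302, 0.001], [0.302, 0.953, -0.0], [-0.001, 0.0, -1.0]]
wrist_force: [1.9, -1.8, 1.3]
width: 0.0145
gripper_force: 38.9
```

```bash
python3 st.py
```

```text
9.3667 [-33.85  52.44  45.29] F 2.32 -1.15 1.25 w 0.01448178061419918
```

Call:
{"fn": "play_rows", "kwargs": {"delta_pos": [[0,0,0.04],[0,0,0.04],[0,0,0]], "twist": [[0,0,0],[0,0,0],[0,0,0]]}}

```text
time_s: 9.62
ee_pos: [0.5349, 0.143, 0.043]
tcp_rot: [[-0.953, 0.302, 0.001], [0.302, 0.953, -0.0], [-0.001, 0.0, -1.0]]
wrist_force: [2.2, -1.3, 1.1]
width: 0.0147
gripper_force: 38.9
```

Call:
{"fn": "play_rows", "kwargs": {"delta_pos": [[0,0,0.04],[0,0,0]], "twist": [[0,0,0],[0,0,0]]}}

```text
time_s: 9.78
ee_pos: [0.5348, 0.1431, 0.0423]
tcp_rot: [[-0.953, 0.302, 0.001], [0.302, 0.953, 0.0], [-0.001, 0.0, -1.0]]
wrist_force: [0.8, -1.7, 5.7]
width: 0.0146
gripper_force: 39.6
```

Call:
{"fn": "play_rows", "kwargs": {"delta_pos": [[0,0,0.03],[0,0,0]], "twist": [[0,0,0],[0,0,0]]}}

```text
time_s: 9.95
ee_pos: [0.5347, 0.1432, 0.0419]
tcp_rot: [[-0.953, 0.302, 0.001], [0.302, 0.953, 0.0], [-0.001, 0.0, -1.0]]
wrist_force: [-0.4, -1.2, 10.1]
width: 0.0146
gripper_force: 40.0
```

Call:
{"fn": "play_rows", "kwargs": {"delta_pos": [[0,0,0.03],[0,0,0]], "twist": [[0,0,0],[0,0,0]]}}

```text
time_s: 10.12
ee_pos: [0.5345, 0.1432, 0.0415]
tcp_rot: [[-0.953, 0.302, 0.001], [0.302, 0.953, 0.0], [-0.0, 0.0, -1.0]]
wrist_force: [-2.2, -0.6, 13.9]
width: 0.0146
gripper_force: 40.4
```

Call:
{"fn": "play_rows", "kwargs": {"delta_pos": [[0,0,-0.014],[-0.02,0.072,0],[-0.025,0.07,0],[-0.03,0.068,0],[-0.039,0.081,0],[-0.039,0.081,0],[0,0,0]], "twist": [[0,0,0],[0,0,0],[0,0,0],[0,0,0],[0,0,0],[0,0,0],[0,0,0]]}}

```text
time_s: 10.7
ee_pos: [0.5393, 0.1501, 0.0412]
tcp_rot: [[-0.953, 0.302, -0.003], [0.302, 0.953, -0.001], [0.002, -0.002, -1.0]]
wrist_force: [-2.7, -4.6, 9.4]
width: 0.0146
gripper_force: 40.5
```

```bash
cat >> st.py <<'E'
e=p[:2]-[10,40];print('r',np.hypot(*e).round(2),'th',np.arctan2(e[1],-e[0]).round(3))
E
python3 st.py
```

```text
10.7 [-31.82  60.53  41.16] F -1.19 -5.16 9.35 w 0.014614580547129448
r 46.59 th 0.456
```

Call:
{"fn": "play_rows", "kwargs": {"delta_pos": [[0,0,0.02],[-0.045,0.076,0],[0,0,0]], "twist": [[0,0,0],[0,0,0],[0,0,0]]}}

```text
time_s: 10.95
ee_pos: [0.541, 0.1515, 0.0408]
tcp_rot: [[-0.953, 0.302, -0.003], [0.302, 0.953, -0.001], [0.002, -0.002, -1.0]]
wrist_force: [-3.1, -3.8, 10.5]
width: 0.014
gripper_force: 40.9
```

```bash
python3 st.py
```

```text
10.95 [-30.64  62.38  40.79] F -1.75 -4.56 10.53 w 0.014036498723635738
r 46.4 th 0.503
```

Call:
{"fn": "play_rows", "kwargs": {"delta_pos": [[0,0,0.015],[-0.047,0.076,0],[0,0,0]], "twist": [[0,0,0],[0,0,0],[0,0,0]]}}

```text
time_s: 11.2
ee_pos: [0.5422, 0.153, 0.0405]
tcp_rot: [[-0.953, 0.302, -0.004], [0.302, 0.953, -0.001], [0.003, -0.002, -1.0]]
wrist_force: [-5.0, -4.5, 13.4]
width: 0.0146
gripper_force: 41.3
```

```bash
python3 st.py
```

```text
11.2 [-30.    64.15  40.49] F -3.36 -5.8 13.44 w 0.01459285573840472
r 46.73 th 0.543
```

Call:
{"fn": "play_rows", "kwargs": {"delta_pos": [[-0.053,0.073,-0.005],[-0.055,0.071,0],[0,0,0]], "twist": [[0,0,0],[0,0,0],[0,0,0]]}}

```text
time_s: 11.45
ee_pos: [0.5459, 0.1557, 0.0405]
tcp_rot: [[-0.953, 0.302, -0.004], [0.302, 0.953, -0.001], [0.003, -0.002, -1.0]]
wrist_force: [-4.0, -3.4, 11.5]
width: 0.0145
gripper_force: 41.3
```

```bash
python3 st.py
```

```text
11.45 [-27.3   67.85  40.5 ] F -2.75 -4.41 11.47 w 0.014495653389560135
r 46.55 th 0.641
```

Call:
{"fn": "play_rows", "kwargs": {"delta_pos": [[0,0,0.008],[-0.06,0.067,0],[-0.062,0.065,0],[0,0,0]], "twist": [[0,0,0],[0,0,0],[0,0,0],[0,0,0]]}}

```text
time_s: 11.78
ee_pos: [0.5495, 0.1577, 0.0402]
tcp_rot: [[-0.953, 0.302, -0.004], [0.302, 0.953, -0.002], [0.004, -0.003, -1.0]]
wrist_force: [-4.0, -4.3, 11.0]
width: 0.0146
gripper_force: 41.8
```

```bash
python3 st.py
```

```text
11.7833 [-24.43  70.89  40.24] F -2.5 -5.28 11.04 w 0.014638352220821637
r 46.25 th 0.731
```

Call:
{"fn": "play_rows", "kwargs": {"delta_pos": [[0,0,0.012],[-0.066,0.061,0],[-0.068,0.058,0],[0,0,0]], "twist": [[0,0,0],[0,0,0],[0,0,0],[0,0,0]]}}

```text
time_s: 12.12
ee_pos: [0.5549, 0.1596, 0.0403]
tcp_rot: [[-0.953, 0.302, -0.002], [0.302, 0.953, -0.001], [0.001, -0.002, -1.0]]
wrist_force: [-2.0, -4.0, 10.9]
width: 0.0146
gripper_force: 42.1
```

```bash
python3 st.py
```

```text
12.1167 [-19.91  74.34  40.28] F -0.67 -4.46 10.87 w 0.014595167078516583
r 45.54 th 0.854
```

Call:
{"fn": "play_rows", "kwargs": {"delta_pos": [[0,0,0.018],[0,0,0]], "twist": [[0,0,0],[0,0,0]]}}

```text
time_s: 12.28
ee_pos: [0.5549, 0.1597, 0.04]
tcp_rot: [[-0.953, 0.302, -0.002], [0.302, 0.953, -0.001], [0.001, -0.001, -1.0]]
wrist_force: [-1.9, -3.6, 13.7]
width: 0.0148
gripper_force: 42.6
```

```bash
python3 st.py
```

```text
12.2833 [-19.88  74.48  40.02] F -0.77 -3.99 13.73 w 0.014755156246065671
r 45.63 th 0.857
```

Call:
{"fn": "play_rows", "kwargs": {"delta_pos": [[-0.072,0.054,-0.003],[-0.074,0.051,0],[0,0,0]], "twist": [[0,0,0],[0,0,0],[0,0,0]]}}

```text
time_s: 12.53
ee_pos: [0.5586, 0.1609, 0.04]
tcp_rot: [[-0.953, 0.302, -0.003], [0.302, 0.953, -0.002], [0.002, -0.002, -1.0]]
wrist_force: [-3.0, -5.0, 12.9]
width: 0.0145
gripper_force: 42.9
```

```bash
python3 st.py
```

```text
12.5333 [-16.73  76.71  39.96] F -1.35 -5.71 12.86 w 0.014522242626501859
r 45.41 th 0.941
```

Good. Continuing to 1.1 and then 1.2.

Call:
{"fn": "play_rows", "kwargs": {"delta_pos": [[-0.077,0.047,0],[-0.079,0.043,0],[0,0,0]], "twist": [[0,0,0],[0,0,0],[0,0,0]]}}

```text
time_s: 12.78
ee_pos: [0.5624, 0.1618, 0.0398]
tcp_rot: [[-0.953, 0.302, -0.004], [0.302, 0.953, -0.002], [0.003, -0.003, -1.0]]
wrist_force: [-4.3, -4.9, 13.6]
width: 0.0149
gripper_force: 43.3
```

```bash
python3 st.py
```

```text
12.7833 [-13.4   78.74  39.83] F -2.65 -5.96 13.59 w 0.014857746207641652
r 45.26 th 1.027
```

Call:
{"fn": "play_rows", "kwargs": {"delta_pos": [[-0.081,0.039,-0.005],[-0.083,0.035,0],[0,0,0]], "twist": [[0,0,0],[0,0,0],[0,0,0]]}}

```text
time_s: 13.03
ee_pos: [0.5682, 0.1624, 0.0402]
tcp_rot: [[-0.953, 0.302, -0.002], [0.302, 0.953, -0.002], [0.001, -0.002, -1.0]]
wrist_force: [-2.1, -4.6, 12.4]
width: 0.0144
gripper_force: 42.9
```

```bash
python3 st.py
```

```text
13.0333 [-8.11 81.03 40.22] F -0.62 -4.98 12.4 w 0.014376669339809635
r 44.85 th 1.155
```

Call:
{"fn": "play_rows", "kwargs": {"delta_pos": [[-0.085,0.02,0],[-0.086,0.01,0],[0,0,0]], "twist": [[0,0,0],[0,0,0],[0,0,0]]}}

```text
time_s: 13.28
ee_pos: [0.5719, 0.1625, 0.0402]
tcp_rot: [[-0.953, 0.302, -0.003], [0.302, 0.953, -0.0], [0.002, -0.001, -1.0]]
wrist_force: [-5.6, -0.8, 13.5]
width: 0.0145
gripper_force: 43.1
```

```bash
python3 st.py
```

```text
13.2833 [-4.54 82.28 40.24] F -5.04 -2.48 13.48 w 0.014541559655505945
r 44.71 th 1.24
```

Call:
{"fn": "play_rows", "kwargs": {"delta_pos": [[0,0,-0.008],[0,0,-0.008],[0,0,-0.008],[0,0,-0.008],[0,0,-0.008],[0,0,-0.008],[0,0,-0.008],[0,0,-0.008],[0,0,-0.008],[0,0,-0.008]], "twist": [[0,0,0],[0,0,0],[0,0,0],[0,0,0],[0,0,0],[0,0,0],[0,0,0],[0,0,0],[0,0,0],[0,0,0]]}}

```text
time_s: 14.12
ee_pos: [0.5719, 0.1623, 0.0412]
tcp_rot: [[-0.953, 0.302, -0.003], [0.302, 0.953, -0.001], [0.002, -0.001, -1.0]]
wrist_force: [-1.4, -3.1, 3.5]
width: 0.0144
gripper_force: 41.0
```

```bash
python3 st.py
```

```text
14.1167 [-4.53 82.11 41.22] F -0.33 -3.4 3.53 w 0.014356942976201213
r 44.55 th 1.238
```

Call:
{"fn": "play_rows", "kwargs": {"delta_pos": [[0,-0.01,-0.01],[0,-0.01,-0.01],[0,-0.01,-0.01],[0,0,-0.01],[0,0,0]], "twist": [[0,0,0],[0,0,0],[0,0,0],[0,0,0],[0,0,0]]}}

```text
time_s: 14.53
ee_pos: [0.5719, 0.1622, 0.0418]
tcp_rot: [[-0.953, 0.302, -0.002], [0.302, 0.953, 0.0], [0.002, -0.001, -1.0]]
wrist_force: [-3.0, 1.5, -1.0]
width: 0.0146
gripper_force: 40.3
```

Call:
{"fn": "play_rows", "kwargs": {"delta_pos": [[0,0,0],[0,0,0],[0,0,0],[0,0,0],[0,0,0]], "twist": [[0,0,0],[0,0,0],[0,0,0],[0,0,0],[0,0,0]], "gripper": -0.2}}

```text
time_s: 14.95
ee_pos: [0.5737, 0.162, 0.0427]
tcp_rot: [[-0.953, 0.302, 0.001], [0.302, 0.953, 0.0], [-0.001, 0.0, -1.0]]
wrist_force: [-0.0, -0.3, 1.0]
width: 0.0341
gripper_force: 0.0
```

Call:
{"fn": "play_rows", "kwargs": {"delta_pos": [[0,0,-0.3],[0,0,-0.6],[0,0,-0.8],[0,0,-0.8],[0,0,-0.8],[0,0,-0.7],[0,0,0],[0,0,0]], "twist": [[0,0,0],[0,0,0],[0,0,0],[0,0,0],[0,0,0],[0,0,0],[0,0,0],[0,0,0]]}}

```text
time_s: 15.62
ee_pos: [0.5741, 0.1621, 0.1438]
tcp_rot: [[-0.953, 0.302, 0.003], [0.302, 0.953, 0.0], [-0.003, 0.001, -1.0]]
wrist_force: [-0.3, -0.5, -0.3]
width: 0.0343
gripper_force: 0.0
```

```bash
python3 st.py; python3 look.py w3
```

```text
15.6167 [ -2.36  82.54 143.82] F -0.11 -0.51 -0.27 w 0.03434525410528448
r 44.3 th 1.288
plate 16995 [[-83.4, -55.1, 18.6], [-36.0, 12.6, 20.0], [79.2, 63.8, 21.4]]
slide 3351 [[-25.6, -43.5, 24.8], [7.4, -25.0, 26.2], [50.8, -4.5, 27.4]]
rib 382 [[-34.4, -39.9, 32.5], [-31.0, -23.2, 33.9], [-26.7, -7.5, 35.3]]
stop 373 [[45.1, -40.7, 26.1], [51.5, -24.5, 27.6], [57.0, -7.5, 29.2]]
sleevetop 226 [[-15.1, 75.7, 66.5], [-8.1, 82.1, 67.1], [-1.6, 89.3, 68.3]]
leaf 970 [[-6.9, 16.2, 29.4], [8.1, 43.4, 31.2], [23.8, 69.0, 34.7]]
```

View pics/w3.png

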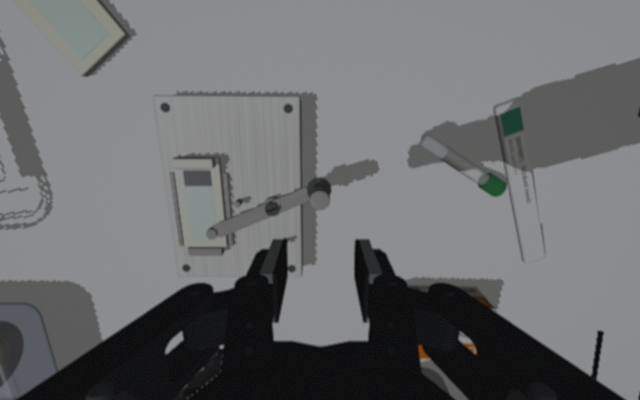

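The foot is at (212,233) on the carrier, with the pivot at (272,208) and the sleeve at (319,190). The fingers are clear. I'll check the swing angle from the pivot and foot pixels.

```bash
python3 - <<'E'
from h import *
s=bot.sense();C=cam("wrist",s);p=ls(onplane(C,[[212,233],[272,208]],.032))-[500,246.4,0]
print(p.round(1));
for a,b in((p[1],p[0]),(np.array([10,40,0]),p[0])):
    e=(b-a);print(np.hypot(e[0],e[1]),np.arctan2(-e[1],e[0]))
E
```

```text
[[ 31.1 -14.5  32. ]
 [  7.4  40.3  32. ]]
59.71070577637106 1.162666431700266
58.417479277802876 1.2018912321288733
```

The swing is about 1.17, which is only just within 1.15 to 1.4. The sleeve also slid a few mm along the pads. I'll regrip centred and firmer, lift, and take it a bit further before the two-second release.

Call:
{"fn": "play_rows", "kwargs": {"delta_pos": [[0.116,0,0.6],[0.116,0,0.7],[0,0,0.7],[0,0,0.7],[0,0,0.5],[0,0,0.4],[0,0,0.25],[0,0,0.15],[0,0,0.05],[0,0,0],[0,0,0]], "twist": [[0,0,0],[0,0,0],[0,0,0],[0,0,0],[0,0,0],[0,0,0],[0,0,0],[0,0,0],[0,0,0],[0,0,0],[0,0,0]]}}

```text
time_s: 16.58
ee_pos: [0.568, 0.1637, 0.0416]
tcp_rot: [[-0.953, 0.302, 0.001], [0.302, 0.953, 0.0], [-0.001, 0.0, -1.0]]
wrist_force: [0.1, 0.2, 0.6]
width: 0.0342
gripper_force: 0.0
```

Call:
{"fn": "play_rows", "kwargs": {"delta_pos": [[0,0,0],[0,0,0],[0,0,0],[0,0,0],[0,0,0],[0,0,0]], "twist": [[0,0,0],[0,0,0],[0,0,0],[0,0,0],[0,0,0],[0,0,0]], "gripper": -1, "force": 80}}

```text
time_s: 17.08
ee_pos: [0.568, 0.1634, 0.0417]
tcp_rot: [[-0.953, 0.302, 0.001], [0.302, 0.953, -0.0], [-0.001, -0.0, -1.0]]
wrist_force: [-0.1, -3.5, 6.1]
width: 0.0134
gripper_force: 78.4
```

```bash
python3 st.py
```

```text
17.0833 [-8.59 81.94 41.67] F 0.96 -3.4 6.14 w 0.013413678331309731
r 45.87 th 1.154
```

Call:
{"fn": "play_rows", "kwargs": {"delta_pos": [[0,0,0.015],[0,0,0.015],[0,0,0]], "twist": [[0,0,0],[0,0,0],[0,0,0]]}}

```text
time_s: 17.33
ee_pos: [0.5681, 0.1635, 0.0414]
tcp_rot: [[-0.953, 0.302, 0.001], [0.302, 0.953, -0.0], [-0.001, -0.0, -1.0]]
wrist_force: [-1.8, -2.5, 10.2]
width: 0.0136
gripper_force: 79.2
```

Call:
{"fn": "play_rows", "kwargs": {"delta_pos": [[0,0,0.012],[0,0,0]], "twist": [[0,0,0],[0,0,0]]}}

```text
time_s: 17.5
ee_pos: [0.5682, 0.1635, 0.0413]
tcp_rot: [[-0.953, 0.302, 0.001], [0.302, 0.953, -0.0], [-0.001, 0.0, -1.0]]
wrist_force: [-2.4, -3.1, 11.8]
width: 0.0135
gripper_force: 79.4
```

Call:
{"fn": "play_rows", "kwargs": {"delta_pos": [[-0.08,0.027,0.004],[-0.08,0.02,0],[-0.08,0.015,0],[0,0,0]], "twist": [[0,0,0],[0,0,0],[0,0,0],[0,0,0]]}}

```text
time_s: 17.83
ee_pos: [0.5704, 0.1637, 0.0408]
tcp_rot: [[-0.953, 0.303, -0.006], [0.303, 0.953, 0.0], [0.006, -0.001, -1.0]]
wrist_force: [-9.2, -0.5, 18.5]
width: 0.0131
gripper_force: 80.5
```

```bash
python3 st.py
```

```text
17.8333 [-6.32 82.94 40.78] F -8.62 -3.24 18.55 w 0.013138522754658035
r 45.93 th 1.208
```

Call:
{"fn": "play_rows", "kwargs": {"delta_pos": [[0,0,-0.04],[0,0,0]], "twist": [[0,0,0],[0,0,0]]}}

```text
time_s: 18.0
ee_pos: [0.5704, 0.1635, 0.0413]
tcp_rot: [[-0.953, 0.303, -0.006], [0.303, 0.953, 0.0], [0.006, -0.002, -1.0]]
wrist_force: [-6.8, -0.8, 13.2]
width: 0.0135
gripper_force: 79.1
```

```bash
python3 st.py
```

```text
18.0 [-6.34 82.8  41.3 ] F -6.25 -2.84 13.2 w 0.01350208554303096
r 45.82 th 1.206
```

Call:
{"fn": "play_rows", "kwargs": {"delta_pos": [[-0.05,0,-0.012],[0,0,0]], "twist": [[0,0,0],[0,0,0]]}}

```text
time_s: 18.17
ee_pos: [0.5705, 0.1635, 0.0413]
tcp_rot: [[-0.953, 0.304, -0.008], [0.304, 0.953, 0.001], [0.008, -0.002, -1.0]]
wrist_force: [-9.9, 2.2, 13.0]
width: 0.0136
gripper_force: 79.1
```

```bash
python3 st.py
```

```text
18.1667 [-6.18 82.79 41.33] F -10.13 -0.94 12.99 w 0.013638005877470214
r 45.75 th 1.209
```

Call:
{"fn": "play_rows", "kwargs": {"delta_pos": [[0.06,0,0.01],[0.06,0,0.01],[0,0,0]], "twist": [[0,0,0],[0,0,0],[0,0,0]]}}

```text
time_s: 18.42
ee_pos: [0.5698, 0.1636, 0.0413]
tcp_rot: [[-0.953, 0.302, -0.004], [0.302, 0.953, -0.001], [0.003, -0.002, -1.0]]
wrist_force: [-6.0, -2.6, 12.6]
width: 0.0133
gripper_force: 79.4
```

```bash
python3 st.py; python3 - <<'E'
from h import *
im,d=bot.get_image("scene");a=cv2.resize(im[220:305,285:420],None,fx=4,fy=4,interpolation=cv2.INTER_CUBIC)
im2,d=bot.get_image("wrist");b=cv2.resize(im2[100:290,140:400],None,fx=2,fy=2,interpolation=cv2.INTER_CUBIC)[:340]
cv2.imwrite("pics/s4.png",cv2.resize(np.hstack([a,np.pad(b,((0,340-b.shape[0]),(0,0),(0,0)))]),None,fx=.75,fy=.75))
E
```

```text
18.4167 [-6.9  82.66 41.27] F -4.94 -4.36 12.6 w 0.01329938620967657
r 45.89 th 1.194
```

View pics/s4.png

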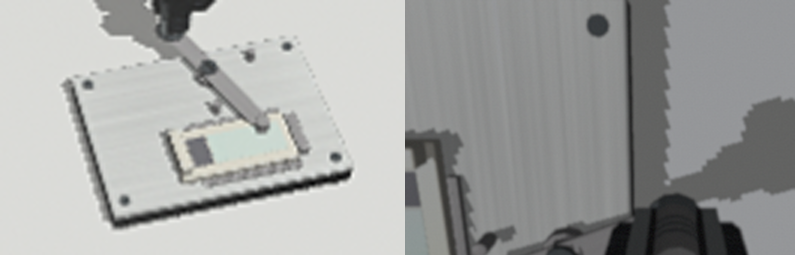

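The view shows the foot on the carrier, well short of the end pin. The sleeve seems not to turn freely in my grip: lateral drag grew with grip force, which fits a sleeve that doesn't turn on its post. From here I'll turn the tool together with the swing.

Call:
{"fn": "play_rows", "kwargs": {"delta_pos": [[0,0,0],[-0.04,0.01,0],[0,0,0]], "twist": [[0,0,0.5],[0,0,0.5],[0,0,0]], "force": 60}}

```text
time_s: 18.77
ee_pos: [0.573, 0.1636, 0.0415]
tcp_rot: [[-0.917, 0.398, -0.0], [0.398, 0.917, -0.0], [-0.0, -0.0, -1.0]]
wrist_force: [-2.0, -1.9, 9.7]
width: 0.0131
gripper_force: 78.9
```

```bash
sed -i "s/'w',s\['width'\]/'Mz',s['moment'].round(2),'q6',s['qpos'][5].round(1),'yaw',np.rad2deg(np.arctan2(s['tcp_rot'][1,1],s['tcp_rot'][0,1])-np.pi\/2-YAW).round(2)/" st.py; python3 st.py
```

```text
18.7667 [-3.88 83.7  41.5 ] F -1.28 -2.45 9.66 Mz [-0.66  0.37 -0.16] q6 -57.2 yaw -5.76
r 45.85 th 1.263
```

Confirmed: it now moves freely, with the swing at about 1.26. Next I lower the foot softly, release, back off and wait.

Call:
{"fn": "play_rows", "kwargs": {"delta_pos": [[0,0,-0.006],[0,0,-0.006],[0,0,-0.006],[0,0,-0.006],[0,0,-0.006],[0,0,-0.006],[0,0,-0.006],[0,0,-0.006],[0,0,-0.008],[0,0,-0.008],[0,0,-0.008],[0,0,0]], "twist": [[0,0,0],[0,0,0],[0,0,0],[0,0,0],[0,0,0],[0,0,0],[0,0,0],[0,0,0],[0,0,0],[0,0,0],[0,0,0],[0,0,0]]}}

```text
time_s: 19.77
ee_pos: [0.5729, 0.1636, 0.0422]
tcp_rot: [[-0.918, 0.396, -0.001], [0.396, 0.918, -0.0], [0.0, -0.001, -1.0]]
wrist_force: [-0.5, -3.5, -1.7]
width: 0.0131
gripper_force: 77.7
```

```bash
python3 st.py
```

```text
19.7667 [-4.   83.63 42.22] F 0.58 -3.46 -1.73 Mz [-0.68 -0.01 -0.05] q6 -57.4 yaw -5.61
r 45.82 th 1.26
```

Call:
{"fn": "play_rows", "kwargs": {"delta_pos": [[0,0,0],[0,0,0],[0,0,0],[0,0,0],[0,0,-0.2],[0,0,-0.6],[0,0,-0.8],[0,0,-0.8],[0,0,-0.8],[0,0,-0.7],[0,0,0],[0,0,0],[0,0,0],[0,0,0],[0,0,0],[0,0,0],[0,0,0],[0,0,0],[0,0,0],[0,0,0]], "twist": [[0,0,0],[0,0,0],[0,0,0],[0,0,0],[0,0,0],[0,0,0],[0,0,0],[0,0,0],[0,0,0],[0,0,0],[0,0,0],[0,0,0],[0,0,0],[0,0,0],[0,0,0],[0,0,0],[0,0,0],[0,0,0],[0,0,0],[0,0,0]], "gripper": -0.2}}

```text
time_s: 21.43
ee_pos: [0.573, 0.1638, 0.14]
tcp_rot: [[-0.918, 0.396, -0.0], [0.396, 0.918, -0.0], [0.0, -0.0, -1.0]]
wrist_force: [0.5, 0.3, -1.0]
width: 0.0342
gripper_force: 0.0
```

```bash
python3 st.py;python3 look.py w5
```

```text
21.4333 [ -3.87  83.83 139.97] F 0.41 0.46 -0.98 Mz [-0.01  0.   -0.  ] q6 -57.4 yaw -5.61
r 45.97 th 1.264
plate 16224 [[-83.7, -55.0, 18.5], [-38.3, 14.4, 20.0], [75.7, 64.2, 21.4]]
slide 3290 [[-26.1, -43.5, 24.8], [7.1, -25.1, 26.2], [49.6, -4.6, 27.3]]
rib 388 [[-34.7, -40.4, 32.4], [-31.0, -23.3, 33.9], [-27.0, -7.6, 35.5]]
stop 363 [[45.2, -41.3, 26.1], [51.4, -24.1, 27.7], [56.8, -8.6, 29.2]]
sleevetop 222 [[-10.5, 77.6, 66.8], [-3.9, 84.2, 67.5], [2.6, 90.7, 68.6]]
leaf 957 [[-3.2, 16.3, 29.3], [8.6, 43.9, 31.2], [42.3, 68.9, 34.8]]
```

Clip clamped at a swing of about 1.27, and the carrier is still home. Now I go down again; the release will have lasted a bit over 2 s. Then regrip.

Call:
{"fn": "play_rows", "kwargs": {"delta_pos": [[0,0,0.6],[0,0,0.8],[0,0,0.8],[0,0,0.6],[0,0,0.5],[0,0,0.3],[0,0,0.2],[0,0,0.08],[0,0,0],[0,0,0]], "twist": [[0,0,0],[0,0,0],[0,0,0],[0,0,0],[0,0,0],[0,0,0],[0,0,0],[0,0,0],[0,0,0],[0,0,0]]}}

```text
time_s: 22.32
ee_pos: [0.5736, 0.1639, 0.0437]
tcp_rot: [[-0.918, 0.396, 0.001], [0.396, 0.918, 0.0], [-0.001, 0.0, -1.0]]
wrist_force: [-0.3, 0.5, 0.0]
width: 0.0343
gripper_force: 0.0
```

Call:
{"fn": "play_rows", "kwargs": {"delta_pos": [[0,0,0],[0,0,0],[0,0,0],[0,0,0],[0,0,0],[0,0,0]], "twist": [[0,0,0],[0,0,0],[0,0,0],[0,0,0],[0,0,0],[0,0,0]], "gripper": -1, "force": 50}}

```text
time_s: 22.82
ee_pos: [0.5735, 0.1635, 0.0434]
tcp_rot: [[-0.918, 0.396, 0.001], [0.396, 0.918, -0.0], [-0.001, -0.0, -1.0]]
wrist_force: [0.2, -3.4, 2.7]
width: 0.0142
gripper_force: 48.9
```

Call:
{"fn": "play_rows", "kwargs": {"delta_pos": [[0,0,0.015],[0,0,0.015],[0,0,0]], "twist": [[0,0,0],[0,0,0],[0,0,0]]}}

```text
time_s: 23.07
ee_pos: [0.5735, 0.1635, 0.0431]
tcp_rot: [[-0.918, 0.395, 0.001], [0.395, 0.918, -0.0], [-0.001, -0.0, -1.0]]
wrist_force: [-1.2, -3.7, 9.0]
width: 0.0141
gripper_force: 49.8
```

Call:
{"fn": "play_rows", "kwargs": {"delta_pos": [[0,-0.015,0.016],[0,-0.015,0],[0,0,0]], "twist": [[0,0,0],[0,0,0],[0,0,0]]}}

```text
time_s: 23.32
ee_pos: [0.5736, 0.1634, 0.0431]
tcp_rot: [[-0.918, 0.396, 0.002], [0.396, 0.918, 0.001], [-0.001, 0.001, -1.0]]
wrist_force: [-1.3, -0.9, 9.4]
width: 0.0142
gripper_force: 50.1
```

```bash
python3 st.py; python3 - <<'E'
# return plan: tool yaw = psi0 + (th0-th); deltas of the arc in tool axes, units
import numpy as np
r,th,psi=45.3,1.266,np.deg2rad(-5.6)
for i in range(26):
    n=max(th-.05,0);d=r*np.array([np.cos(th)-np.cos(n),np.sin(n)-np.sin(th)])
    a=psi;tx=-np.array([np.cos(a),np.sin(a)]);ty=np.array([-np.sin(a),np.cos(a)])
    print(round(n,3),np.round([d@tx/25,d@ty/25],3));psi+=th-n;th=n
E
```

```text
23.3167 [-3.28 83.69 43.09] F -0.93 -1.24 9.37 Mz [-0.45  0.24  0.01] q6 -57.4 yaw -5.62
r 45.66 th 1.276
1.216 [ 0.082 -0.038]
1.166 [ 0.082 -0.038]
1.116 [ 0.082 -0.038]
1.066 [ 0.082 -0.038]
1.016 [ 0.082 -0.038]
0.966 [ 0.082 -0.038]
0.916 [ 0.082 -0.038]
0.866 [ 0.082 -0.038]
0.816 [ 0.082 -0.038]
0.766 [ 0.082 -0.038]
0.716 [ 0.082 -0.038]
0.666 [ 0.082 -0.038]
0.616 [ 0.082 -0.038]
0.566 [ 0.082 -0.038]
0.516 [ 0.082 -0.038]
0.466 [ 0.082 -0.038]
0.416 [ 0.082 -0.038]
0.366 [ 0.082 -0.038]
0.316 [ 0.082 -0.038]
0.266 [ 0.082 -0.038]
0.216 [ 0.082 -0.038]
0.166 [ 0.082 -0.038]
0.116 [ 0.082 -0.038]
0.066 [ 0.082 -0.038]
0.016 [ 0.082 -0.038]
0 [ 0.027 -0.012]
```

Call:
{"fn": "play_rows", "kwargs": {"delta_pos": [[0,0,0.02],[0,0,0]], "twist": [[0,0,0],[0,0,0]]}}

```text
time_s: 23.48
ee_pos: [0.5736, 0.1635, 0.0428]
tcp_rot: [[-0.918, 0.396, 0.002], [0.396, 0.918, 0.001], [-0.001, 0.001, -1.0]]
wrist_force: [-1.7, -0.6, 11.2]
width: 0.0142
gripper_force: 50.5
```

Call:
{"fn": "play_rows", "kwargs": {"delta_pos": [[0,0,0],[0,0,0]], "twist": [[0,0,0],[0,0,0]]}}

```text
time_s: 23.65
ee_pos: [0.5737, 0.1635, 0.0429]
tcp_rot: [[-0.918, 0.396, 0.002], [0.396, 0.918, 0.001], [-0.002, 0.001, -1.0]]
wrist_force: [-2.4, -0.6, 12.1]
width: 0.0141
gripper_force: 50.5
```

Call:
{"fn": "play_rows", "kwargs": {"delta_pos": [[0.082,-0.038,0.004],[0.082,-0.038,0],[0,0,0]], "twist": [[0,0,-0.5],[0,0,-0.5],[0,0,0]]}}

```text
time_s: 23.9
ee_pos: [0.5693, 0.1634, 0.0429]
tcp_rot: [[-0.954, 0.3, 0.003], [0.3, 0.954, 0.001], [-0.002, 0.002, -1.0]]
wrist_force: [-0.5, -1.0, 13.0]
width: 0.0142
gripper_force: 50.3
```

```bash
python3 st.py
```

```text
23.9 [-7.34 82.31 42.89] F -0.17 -1.05 13.03 Mz [-0.46  0.35 -0.04] q6 -63.3 yaw 0.26
r 45.72 th 1.182
```

Forces are excellent: 12 to 13 N down with almost no drag. Continuing in short calls.

Call:
{"fn": "play_rows", "kwargs": {"delta_pos": [[0.082,-0.038,-0.003],[0.082,-0.038,0],[0,0,0]], "twist": [[0,0,-0.5],[0,0,-0.5],[0,0,0]]}}

```text
time_s: 24.15
ee_pos: [0.5648, 0.1628, 0.0429]
tcp_rot: [[-0.979, 0.203, 0.003], [0.203, 0.979, 0.001], [-0.002, 0.002, -1.0]]
wrist_force: [-2.2, -0.6, 11.8]
width: 0.0143
gripper_force: 50.3
```

Call:
{"fn": "play_rows", "kwargs": {"delta_pos": [[0.082,-0.038,0],[0.082,-0.038,0],[0,0,0]], "twist": [[0,0,-0.5],[0,0,-0.5],[0,0,0]]}}

```text
time_s: 24.4
ee_pos: [0.5603, 0.1618, 0.0429]
tcp_rot: [[-0.995, 0.104, 0.002], [0.104, 0.995, 0.001], [-0.002, 0.001, -1.0]]
wrist_force: [-2.3, 0.1, 11.7]
width: 0.014
gripper_force: 50.3
```

```bash
python3 st.py
```

```text
24.4 [-15.38  78.06  42.93] F -2.26 -0.62 11.73 Mz [-0.27  0.33 -0.03] q6 -74.8 yaw 11.71
r 45.75 th 0.983
```

Call:
{"fn": "play_rows", "kwargs": {"delta_pos": [[0.082,-0.038,0.006],[0.082,-0.038,0],[0,0,0]], "twist": [[0,0,-0.5],[0,0,-0.5],[0,0,0]]}}

```text
time_s: 24.65
ee_pos: [0.556, 0.1603, 0.0428]
tcp_rot: [[-1.0, 0.005, 0.002], [0.005, 1.0, 0.001], [-0.002, 0.001, -1.0]]
wrist_force: [-2.6, 0.2, 13.4]
width: 0.0142
gripper_force: 50.4
```

Call:
{"fn": "play_rows", "kwargs": {"delta_pos": [[0.082,-0.038,0],[0.082,-0.038,0],[0,0,0]], "twist": [[0,0,-0.5],[0,0,-0.5],[0,0,0]]}}

```text
time_s: 24.9
ee_pos: [0.5519, 0.1584, 0.0428]
tcp_rot: [[-0.995, -0.095, 0.002], [-0.095, 0.995, 0.002], [-0.002, 0.001, -1.0]]
wrist_force: [-2.5, 1.3, 13.7]
width: 0.0146
gripper_force: 50.4
```

```bash
python3 st.py
```

```text
24.9 [-22.43  72.32  42.83] F -2.8 0.51 13.72 Mz [-0.06  0.36 -0.1 ] q6 -86.4 yaw 23.16
r 45.78 th 0.784
```

Call:
{"fn": "play_rows", "kwargs": {"delta_pos": [[0.082,-0.038,-0.008],[0.082,-0.038,0],[0,0,0]], "twist": [[0,0,-0.5],[0,0,-0.5],[0,0,0]]}}

```text
time_s: 25.15
ee_pos: [0.5479, 0.1561, 0.0429]
tcp_rot: [[-0.981, -0.194, 0.002], [-0.194, 0.981, 0.002], [-0.002, 0.001, -1.0]]
wrist_force: [-2.4, 1.8, 12.9]
width: 0.0143
gripper_force: 50.3
```

Call:
{"fn": "play_rows", "kwargs": {"delta_pos": [[0.082,-0.038,0],[0.082,-0.038,0],[0,0,0]], "twist": [[0,0,-0.5],[0,0,-0.5],[0,0,0]]}}

```text
time_s: 25.4
ee_pos: [0.5441, 0.1534, 0.0429]
tcp_rot: [[-0.957, -0.291, 0.002], [-0.291, 0.957, 0.002], [-0.002, 0.001, -1.0]]
wrist_force: [-3.0, 2.7, 13.3]
width: 0.0145
gripper_force: 50.3
```

```bash
python3 st.py
```

```text
25.4 [-28.25  65.2   42.9 ] F -3.64 1.65 13.35 Mz [ 0.03  0.41 -0.01] q6 -98.3 yaw 34.61
r 45.81 th 0.582
```

Call:
{"fn": "play_rows", "kwargs": {"delta_pos": [[0.085,-0.03,-0.006],[0.085,-0.03,-0.004],[0.082,-0.035,0],[0.082,-0.038,0],[0,0,0]], "twist": [[0,0,-0.5],[0,0,-0.5],[0,0,-0.5],[0,0,-0.5],[0,0,0]]}}

```text
time_s: 25.82
ee_pos: [0.5376, 0.147, 0.043]
tcp_rot: [[-0.88, -0.475, 0.002], [-0.475, 0.88, 0.001], [-0.002, 0.0, -1.0]]
wrist_force: [-3.4, 1.6, 12.2]
width: 0.0144
gripper_force: 50.1
```

Call:
{"fn": "play_rows", "kwargs": {"delta_pos": [[0.082,-0.038,-0.005],[0.082,-0.038,0],[0.082,-0.038,0],[0,0,0]], "twist": [[0,0,-0.5],[0,0,-0.5],[0,0,-0.5],[0,0,0]]}}

```text
time_s: 26.15
ee_pos: [0.5336, 0.1414, 0.043]
tcp_rot: [[-0.799, -0.601, 0.001], [-0.601, 0.799, 0.001], [-0.002, 0.0, -1.0]]
wrist_force: [-3.6, 1.0, 12.3]
width: 0.0144
gripper_force: 50.1
```

```bash
python3 st.py
```

```text
26.15 [-34.64  50.55  42.99] F -3.76 -0.11 12.31 Mz [-0.01  0.29  0.01] q6 -119.4 yaw 54.67
r 45.87 th 0.232
```

Call:
{"fn": "play_rows", "kwargs": {"delta_pos": [[0.087,-0.026,-0.004],[0.087,-0.026,0],[0.082,-0.038,0],[0,0,0]], "twist": [[0,0,-0.5],[0,0,-0.5],[0,0,-0.5],[0,0,0]]}}

```text
time_s: 26.48
ee_pos: [0.5305, 0.1354, 0.0431]
tcp_rot: [[-0.7, -0.714, 0.002], [-0.714, 0.7, 0.001], [-0.002, -0.001, -1.0]]
wrist_force: [-1.8, -0.1, 10.9]
width: 0.0143
gripper_force: 49.9
```

Call:
{"fn": "play_rows", "kwargs": {"delta_pos": [[0.041,-0.019,-0.004],[0.041,-0.019,0],[0,0,0]], "twist": [[0,0,-0.25],[0,0,-0.25],[0,0,0]]}}

```text
time_s: 26.73
ee_pos: [0.5297, 0.1333, 0.0431]
tcp_rot: [[-0.665, -0.747, 0.002], [-0.747, 0.665, 0.001], [-0.002, -0.0, -1.0]]
wrist_force: [-1.2, 0.4, 10.3]
width: 0.014
gripper_force: 49.8
```

```bash
python3 st.py
```

```text
26.7333 [-35.91  41.68  43.08] F -1.29 0.02 10.28 Mz [-0.12  0.16 -0.03] q6 -131.6 yaw 66.05
r 45.94 th 0.036
```

Call:
{"fn": "play_rows", "kwargs": {"delta_pos": [[0.033,-0.015,0],[0.033,-0.015,0],[0,0,0]], "twist": [[0,0,-0.2],[0,0,-0.2],[0,0,0]]}}

```text
time_s: 26.98
ee_pos: [0.5292, 0.1317, 0.0431]
tcp_rot: [[-0.635, -0.773, 0.001], [-0.773, 0.635, 0.001], [-0.002, -0.0, -1.0]]
wrist_force: [-1.3, 0.5, 11.1]
width: 0.0142
gripper_force: 49.9
```

```bash
python3 st.py
```

```text
26.9833 [-35.92  39.99  43.09] F -1.39 0.07 11.15 Mz [ 0.03  0.18 -0.11] q6 -134.0 yaw 68.32
r 45.92 th -0.0
```

Call:
{"fn": "play_rows", "kwargs": {"delta_pos": [[0.025,-0.011,0],[0.025,-0.011,0],[0,0,0]], "twist": [[0,0,0],[0,0,0],[0,0,0]]}}

```text
time_s: 27.23
ee_pos: [0.5291, 0.1313, 0.0431]
tcp_rot: [[-0.636, -0.772, 0.002], [-0.772, 0.636, 0.003], [-0.003, 0.0, -1.0]]
wrist_force: [-1.2, 4.2, 10.2]
width: 0.0142
gripper_force: 49.7
```

```bash
python3 st.py
```

```text
27.2333 [-35.89  39.58  43.13] F -2.39 3.61 10.2 Mz [ 0.73  0.16 -0.11] q6 -134.1 yaw 68.23
r 45.9 th -0.009
```

It's at the pin: a 3.6 N reaction and no more travel. Now I lower the foot softly, release and withdraw.

Call:
{"fn": "play_rows", "kwargs": {"delta_pos": [[0,0,-0.007],[0,0,-0.007],[0,0,-0.007],[0,0,-0.007],[0,0,-0.007],[0,0,-0.007],[0,0,-0.007],[0,0,-0.007],[0,0,-0.007],[0,0,-0.007],[0,0,-0.007],[0,0,-0.007],[0,0,0]], "twist": [[0,0,0],[0,0,0],[0,0,0],[0,0,0],[0,0,0],[0,0,0],[0,0,0],[0,0,0],[0,0,0],[0,0,0],[0,0,0],[0,0,0],[0,0,0]]}}

```text
time_s: 28.32
ee_pos: [0.5293, 0.1312, 0.0442]
tcp_rot: [[-0.635, -0.772, 0.002], [-0.772, 0.635, 0.002], [-0.003, -0.0, -1.0]]
wrist_force: [2.6, 6.1, -0.2]
width: 0.014
gripper_force: 48.7
```

```bash
python3 st.py
```

```text
28.3167 [-35.67  39.46  44.21] F 0.64 6.63 -0.16 Mz [ 1.   -0.14 -0.05] q6 -134.1 yaw 68.25
r 45.67 th -0.012
```

Call:
{"fn": "play_rows", "kwargs": {"delta_pos": [[0,0,0],[0,0,0],[0,0,0],[0,0,0],[0,0,-0.2],[0,0,-0.6],[0,0,-0.8],[0,0,-0.8],[0,0,-0.8],[0,0,-0.7],[0,0,-0.3],[0,0,0],[0,0,0]], "twist": [[0,0,0],[0,0,0],[0,0,0],[0,0,0],[0,0,0],[0,0,0],[0,0,0],[0,0,0],[0,0,0],[0,0,0],[0,0,0],[0,0,0],[0,0,0]], "gripper": -0.2}}

```text
time_s: 29.4
ee_pos: [0.5282, 0.1296, 0.1491]
tcp_rot: [[-0.635, -0.773, 0.0], [-0.773, 0.635, -0.0], [-0.0, -0.0, -1.0]]
wrist_force: [-0.4, -0.3, -0.4]
width: 0.034
gripper_force: 0.0
```

```bash
python3 st.py;python3 look.py w6; python3 - <<'E'
from h import *
im,d=bot.get_image("scene");cv2.imwrite("pics/s6.png",cv2.resize(im[220:305,285:420],None,fx=5,fy=5,interpolation=cv2.INTER_CUBIC))
E
```

```text
29.4 [-36.24  37.65 149.12] F -0.3 -0.38 -0.44 Mz [-0.06 -0.    0.01] q6 -134.1 yaw 68.3
r 46.3 th -0.051
plate 17102 [[-83.1, -56.2, 18.5], [-22.0, 6.6, 20.0], [81.3, 62.6, 21.4]]
slide 4070 [[-25.5, -44.2, 24.7], [11.2, -25.2, 26.1], [49.6, -5.2, 27.4]]
rib 404 [[-34.5, -40.9, 32.4], [-30.8, -25.2, 33.9], [-26.9, -8.7, 35.3]]
stop 435 [[45.2, -40.7, 26.1], [51.7, -25.2, 27.7], [56.9, -8.7, 29.3]]
sleevetop 221 [[-42.0, 33.6, 67.1], [-35.5, 40.2, 67.8], [-29.2, 46.9, 68.8]]
leaf 1470 [[-22.5, 33.6, 29.5], [23.7, 39.6, 31.2], [70.8, 47.3, 34.8]]
```

View pics/s6.png

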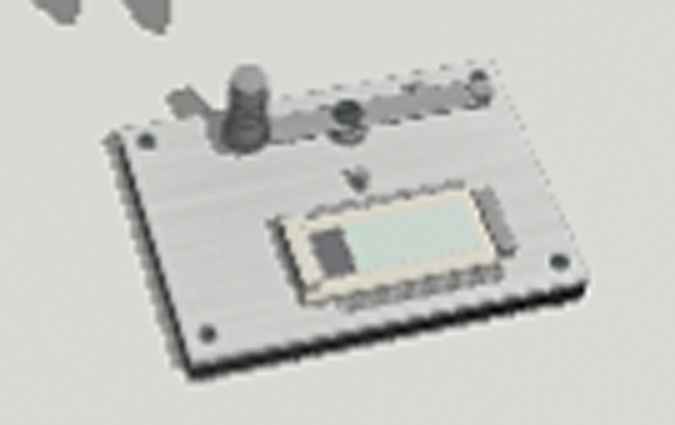

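The clip's leaf is parallel to the stage's x axis and touches its parking pin at crop (412,92). The carrier is home against the stop at (495,220), and the gripper is clear. Handing in.

```bash
python3 -c "
from plant import bot
print(bot.job_done())"
```

```text
the job is handed in; nothing more can be done
None
```

The carrier is home, and the clip clamped it at about 1.27 rad, was let go for about 2.5 s and is back at its parking pin, handed in at about 29.5 s; but while I re-seated the clip, the down force on the sleeve briefly read 18.5 N (over the 15 N limit), and during the first crossing it dipped to about 11 N.

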